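Assemble the desk caddy: seat the pen tray, snap its cap on

ROBOT

A 6-joint arm with a two-finger parallel gripper is mounted at the origin on a cart in front of the work surface, level with it; the furniture and walls round the work are solid. World frame = base frame: x ahead of the robot, y to its left, z up, the work surface at z = 0. Lengths are in m, angles in rad, forces in N, time in s.
With the tool pointing down it reaches from about 0.25 to 0.85 m from the base axis. Payload 12.5 kg.
Tool frame: the origin (TCP) lies midway between the tips of the shut fingers; the grasp point (between the pads) lies behind it (r.grasp_offset is the z of the grasp point in the tool frame, in m); z points along the fingers, y is the line along which they close (so a half turn about z gives the same grasp; the last joint's range is limited). The gripper opens to 93 mm and grips with 3 to 60 N. Pads are 15 mm wide; open, the fingers measure 128 mm over their backs; the gripper's body (75 mm by 188 mm) begins 65 mm behind the grasp point.
Start: joints at [1.185, 0.351, 1.652, -0, 1.139, -0.085], TCP at [0.163, 0.525, 0.219] pointing down, gripper open.
Joint ranges: [-2.75, 2.75], [-0.79, 2.1], [0.01, 2.65], [-1.57, 4.71], [0.07, 3.14], [-2.87, 2.87]. Speed limits (rad/s): [2.22, 2.22, 2.79, 3.14, 3.14, 3.14].

INTERFACE

Orientations are given as a 3x3 rotation matrix whose columns are the frame's x, y, z axes.
In Python, from plant import r gives the robot as it stands.
- The arm moves only by the tool arm_command, never from a script. Its argument "rows" is a list of rows, each an object of numbers: "dx", "dy", "dz": the shift along the tool's x, y, z normalised to -1 to 1, where 1 is 0.8 m; "roll": the turn about the tool's z normalised to -1 to 1, where 1 is 180 degrees; "fingers": the opening, from 0 (shut) to 1 (fully open). In form: [{"dx": .., "dy": .., "dz": .., "roll": .., "fingers": ..}, ...]. A call has 1 to 20 rows; each row is the pose to reach, as a shift and turn from the pose commanded when the call began, along the tool's axes at that moment, turning the shorter way round; what a row does not reach only later rows make up. A row lasts 1/12 s, in which the tool goes at most 41.7 mm and 7.16 degrees, less where a joint would pass 70% of its speed; a pose out of reach is approached as far as the arm can. A call with a number of a shift or a turn outside -1 to 1 is refused whole. A call with a gripper value outside its range is refused whole. The fingers move at their own pace and stop on an object; the grip force is fixed at half the most. Time passes only in rows, so rows that repeat a pose let the fingers close. It gives the time, the measured TCP pose, the force, the opening and the grip force at its end, in the units of the state.
- r.observe(): the state, without advancing time (a new reading comes with each control period).
- r.get_image(name): name is "scene" or "top"; returns a dict with "image" (400x640x3 uint8, red, green, blue), "intrinsics" (3x3 intrinsics, pixels), "rvec" (rotation vector, rad) and "tvec" (3), from world to camera coordinates, as OpenCV has them. Camera axes: x right, y down, z forward; pixel columns grow to the right and rows downward; lengths in m; the calibration is good to about 2 mm. A picture is of the moment at which its call begins. There is no depth.
- r.job_done(): hands the job in; it is judged then, once.
Trained networks look in the newest picture that a camera, given by its name, has taken for a name from the list of things; names that differ only in an ending like _2 or _b are one class to them, and where a whole thing is asked for, a point or a joint stands for the part that bears it (a point fixed in the world has none). Each returns a list of dicts, best first, with "conf" (0 to 1); they miss things now and then, are a little off and sometimes report something else, mostly with a low value. They report only what shows in the picture. A call takes as long as a camera call.
- r.search_frame(camera, name): "point" ([row, column] in pixels, amid what is visible of it).
- r.landmark_of(camera, name): "point" ([row, column] in pixels: a listed point, or the origin of a listed thing).
The state is a dict: "t": time; "joints": joint angles; "joint_vel": joint speeds; "effort": joint torques, N m; "tcp_pos": TCP position; "eef_rot": TCP orientation; "wrist_force": force on the tool from outside, world axes, zero at the start; "ft_torque": the same for the moment, N m; "finger_gap": finger opening in m; "gripper_force": force on a finger pad.
Only numpy, scipy, OpenCV 4.12 (cv2) and the standard library are available. Lean on these libraries where they do the work, as an engineer would, in place of code of your own. Each camera call takes 0.05 s, during which the arm holds its last target. There are 200 camera calls.

TASK

Put the desk caddy together: set the grey pen tray fully down on the low steel foot, with the foot's two guide pegs in the tray's end holes and the stud standing up through the middle. Then press the black snap cap straight down onto the stud until it clicks and sits flush on the tray's boss, and do not let up after the click: finish with the gripper still pressing the cap down firmly. Leave the other things on the desk where they are.

Things in the scene. Friction and masses are not known exactly. Their poses are not given: they have to be found in the camera images.
- foot: Fixed, weighted dark steel foot of the desk caddy: slab 166 (its x) x 50 (y) x 14 mm high. Origin: centre of its underside, on the desk; z up. On its top stand two guide pegs at x = -55 and +55 mm, y = 0: 8 mm thick, 15 mm tall, the upper 6 mm tapering to 3 mm; in the middle the snap stud.
- stud_tip (a point): Tip of the snap stud, 63 mm above the desk, on the foot's centre line. The stud is a steel post 16 mm thick, the upper 9 mm tapering to 5 mm. Four spring-loaded catch balls look out of it, centred 50.5 mm above the desk; they make it 24 mm wide there and yield inwards when pushed.
- tray: Loose grey plastic pen tray, open on top, 170 (its x) x 54 (y) x 20 mm high, walls 3, floor 4 mm, about 0.12 kg. Origin: centre of its underside; z up; same either way round. Two 11.5 mm holes through the floor at x = -55 and +55 mm take the guide pegs. Grip it across its 54 mm width at mid length. Seated, its underside is 14 mm above the desk, on the foot's slab.
- boss_top (a point): Centre of the flat top of the tray's round middle boss: 44 mm outside diameter, with a 30 mm hole right through boss and floor for the stud. It lies 26 mm above the tray's underside, 6 mm above its rim; 40 mm above the desk when the tray is seated.
- cap: Loose round black plastic snap cap, 36 mm tall, about 0.05 kg, standing mouth down, closed on top. Origin: centre of its mouth, on the underside; z up. Ribbed body 34 mm in diameter above a 42 mm flange (the lowest 6 mm). Inside, a 5 mm high lip of 19 mm bore at the mouth, above it a 27 mm bore up to 31 mm.
- cap_top (a point): Centre of the cap's flat top, 36 mm above its mouth. Pressed over the stud, the lip meets the catch balls about 15 mm above its seat, takes about 10 N to pass them, then the resistance drops (the click), the balls pull the cap down and the flange lands on the tray's boss. Home, the mouth is 40 mm and this point 76 mm above the desk.
- hub_puck: Bystander, loose: round black domed puck, 104 mm across, 38 high; origin at the centre of its underside.
- tape: Bystander, loose: roll of tan adhesive tape lying flat, 100 mm across, 25 high; origin at the centre of its underside.
- glue_stick: Bystander, loose: white glue stick with a green end, lying, 91 mm long, 20 thick; origin at the centre of its underside.
- eraser: Bystander, loose: small black block, 22x48x16 mm; origin at the centre of its underside.
- usb_stick: Bystander, loose: red memory stick, 17x56x8 mm; origin at the centre of its underside.

How it is judged:
By the outcome, as a careful person would: the job done as asked, in the order asked, and still so for the second after the job is handed in, while the arm keeps its last pose, push and grip.
It also fails if it takes over 64 s, if anything falls off the work surface, if the arm or the gripper's body presses on something with over 40 N, if the wrist force passes 120 N, or if a joint passes its speed limit or range.

## Working session

There is one attempt and no reset: what is moved stays moved. The work goes in short steps, Python scripts to look and compute and a tool call to move; the robot and the scene stay as the last step left them, time stands still between calls to the robot, and variables do not carry over. Pictures are saved under pics/ and viewed, at most 10 in all, crops included, and the job is handed in when it is done.

Besides the shell and the picture viewer there is one more tool, called after "Emit:" as a command line: name --argument value ..., lists and objects as JSON in quotes. arm_command: Moves the arm, as the interface text tells. Its arguments: {"type":"object","properties":{"rows":{"type":"array","items":{"type":"object","properties":{"dx":{"type":"number","minimum":-1,"maximum":1},"dy":{"type":"number","minimum":-1,"maximum":1},"dz":{"type":"number","minimum":-1,"maximum":1},"roll":{"type":"number","minimum":-1,"maximum":1},"fingers":{"type":"number"}}}}},"required":["rows"]}

```bash
mkdir -p pics; ls; cat > h.py <<'E'
import numpy as np, cv2
from plant import r
def pic(c,f=None):
    d=r.get_image(c)
    if f: cv2.imwrite('pics/'+f,d['image'][:,:,::-1])
    return d
def ray(d,p):
    R=cv2.Rodrigues(np.array(d['rvec'],float))[0];t=np.array(d['tvec'],float).ravel()
    K=np.array(d['intrinsics'])
    v=R.T@np.linalg.inv(K)@np.array([p[1],p[0],1.]); return -R.T@t,v
def onz(d,p,z):
    o,v=ray(d,p); return o+v*(z-o[2])/v[2]
def proj(d,P):
    q=cv2.projectPoints(np.array(P,float).reshape(-1,3),np.array(d['rvec'],float),np.array(d['tvec'],float),np.array(d['intrinsics'],float),None)[0]
    return q.reshape(-1,2)[:,::-1]
E
python3 - <<'E'
from h import *
d={c:pic(c,c+'0.png') for c in('scene','top')}
Z=dict(foot=0,stud_tip=.063,tray=0,boss_top=.026,cap=0,cap_top=.036,hub_puck=0,tape=0,glue_stick=0,eraser=0,usb_stick=0)
for c in d:
  print(c,ray(d[c],(200,320))[0])
  for n,z in Z.items():
    L=r.landmark_of(c,n)[:2]
    print(c,n,[(np.round(x['point']),round(x['conf'],2),np.round(onz(d[c],x['point'],z)[:2],4)) for x in L])
s=r.observe();print(s['t'],s['tcp_pos'],s['eef_rot'],r.grasp_offset,s['wrist_force'],s['finger_gap'])
E
```

```text
pics
scene [-0.66926546 -0.85861561  0.72199884]
scene foot [(array([243., 379.]), 0.56, array([ 0.5749, -0.1975]))]
scene stud_tip [(array([226., 385.]), 0.74, array([ 0.5882, -0.209 ]))]
scene tray [(array([217., 251.]), 0.84, array([0.4549, 0.2774]))]
scene boss_top [(array([213., 251.]), 0.5, array([0.4387, 0.2609])), (array([248., 419.]), 0.19, array([ 0.5852, -0.3363]))]
scene cap [(array([268., 406.]), 0.67, array([ 0.4847, -0.3439]))]
scene cap_top []
scene hub_puck [(array([214., 337.]), 0.72, array([0.6778, 0.0451]))]
scene tape [(array([198., 243.]), 0.67, array([0.5661, 0.4339]))]
scene glue_stick [(array([229., 282.]), 0.61, array([0.4484, 0.1197]))]
scene eraser [(array([266., 350.]), 0.61, array([ 0.3863, -0.2074]))]
scene usb_stick [(array([266., 350.]), 0.7, array([ 0.3896, -0.203 ])), (array([244., 416.]), 0.51, array([ 0.6494, -0.2979]))]
top [0.34689166 0.02152941 1.22185918]
top foot [(array([180., 388.]), 0.82, array([ 0.6099, -0.1957])), (array([196., 197.]), 0.39, array([0.5542, 0.4091]))]
top stud_tip [(array([179., 393.]), 0.83, array([ 0.6014, -0.2006]))]
t
[... 162 characters left out ...]
.46, array([ 0.4881, -0.3459]))]
top cap_top [(array([218., 443.]), 0.64, array([ 0.4866, -0.3552]))]
top hub_puck [(array([162., 314.]), 0.95, array([0.6693, 0.0403]))]
top tape [(array([194., 196.]), 0.97, array([0.5589, 0.4145]))]
top glue_stick [(array([235., 288.]), 0.7, array([0.4315, 0.1201]))]
top eraser [(array([246., 389.]), 0.53, array([ 0.4033, -0.1955]))]
top usb_stick [(array([221., 439.]), 0.32, array([ 0.4813, -0.3528]))]
1.2 [0.16292756 0.52529767 0.21863774] [[-9.55098956e-01  2.96286998e-01  5.98284820e-06]
 [ 2.96286998e-01  9.55098956e-01  2.66768631e-06]
 [-4.92381129e-06  4.32054454e-06 -1.00000000e+00]] -0.0188 [ 0.79285747  0.20263407 -0.02938837] 0.09269755984800737
```

```bash
python3 - <<'E'
import cv2
t=cv2.imread('pics/top0.png');s=cv2.imread('pics/scene0.png')
a=cv2.resize(t[130:290,150:470],None,fx=2.5,fy=2.5,interpolation=cv2.INTER_CUBIC)
cv2.imwrite('pics/t1.png',a)
cv2.imwrite('pics/s1.png',cv2.resize(s[170:300,200:460],None,fx=3,fy=3,interpolation=cv2.INTER_CUBIC))
E
```

```text
(no output)
```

View pics/t1.png

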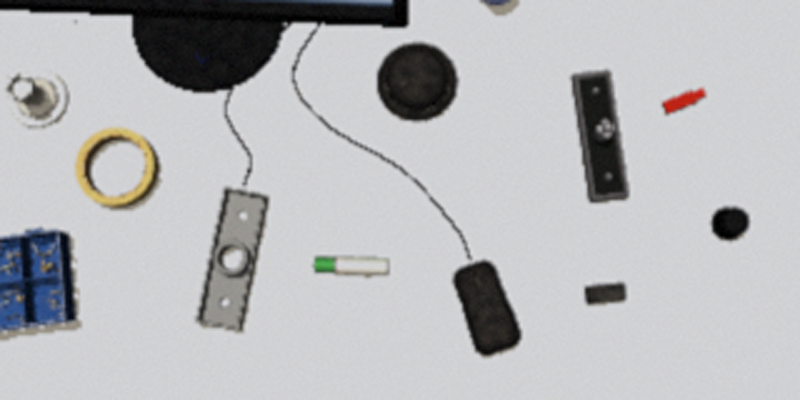

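View pics/s1.png

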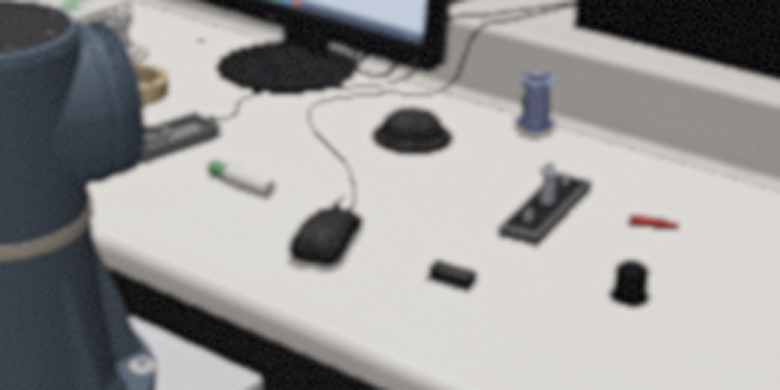

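Top view: the tray is at about (233,258) in the crop, the foot at (602,135), and the cap at (730,222). In the scene view the tray is partly hidden by the arm, while foot and cap are clear. I'll refine the poses with a silhouette fit.

```bash
cat >> h.py <<'E'
from scipy.optimize import minimize
def box(l,w,h):
    return np.array([[x,y,z] for x in(-l/2,l/2) for y in(-w/2,w/2) for z in(0,h)])
def cyl(D,z0,z1):
    a=np.linspace(0,2*np.pi,40); return np.array([[D/2*np.cos(t),D/2*np.sin(t),z] for t in a for z in(z0,z1)])
TRAY=[box(.17,.054,.02)];FOOT=[box(.166,.05,.014)];CAP=[cyl(.042,0,.006),cyl(.034,.006,.036)]
def fit(d,parts,x0,z=0,thr=None,yaw=True,S=6,m=26):
    """silhouette fit of x,y(,yaw); returns pose, normalised misfit"""
    g=cv2.cvtColor(d['image'],cv2.COLOR_RGB2GRAY).astype(np.float32)
    c=proj(d,[x0[0],x0[1],z])[0].round().astype(int);r0,c0=c-m
    p=cv2.resize(g[r0:r0+2*m,c0:c0+2*m],None,fx=S,fy=S,interpolation=cv2.INTER_LINEAR)
    bg=np.median(p); 
    def mk(q):
        a=q[2] if yaw else 0; R=np.array([[np.cos(a),-np.sin(a),0],[np.sin(a),np.cos(a),0],[0,0,1]])
        M=np.zeros_like(p)
        for P in parts:
            uv=(proj(d,P@R.T+[q[0],q[1],z])-[r0,c0]+.5)*S-.5
            h=cv2.convexHull(uv[:,::-1].astype(np.float32))
            cv2.fillConvexPoly(M,np.round(h*16).astype(np.int32),1,cv2.LINE_AA if 0 else 8,4)
        return cv2.GaussianBlur(M,(0,0),S*.5)
    M0=mk(x0)
    fg=np.median(p[M0>.9]); t=thr or (bg+fg)/2
    T=(p<t).astype(np.float32); T=cv2.GaussianBlur(T,(0,0),S*.5)
    f=lambda q:float(((mk(q)-T)**2).sum()/M0.sum())
    n=3 if yaw else 2
    best=None
    st=np.array([.004,.004,.08])[:n]
    x=np.array(x0[:n],float)
    for k in range(3):
        o=minimize(f,x,method='Nelder-Mead',options=dict(initial_simplex=np.vstack([x]+[x+st*np.eye(n)[i]*(-1)**k for i in range(n)]),xatol=1e-5,fatol=1e-6)); x=o.x; st=st/2
    return x,o.fun
E
python3 - <<'E'
from h import *
d={c:pic(c) for c in('top','scene')}
for n,P,x0,y in(('tray',TRAY,[.443,.26,-.2],1),('foot',FOOT,[.605,-.2,.1],1),('cap',CAP,[.487,-.348,0],0)):
  for c in d:
    if n=='tray' and c=='scene': continue
    print(n,c,*fit(d[c],P,x0,yaw=y))
E
```

```text
tray top [ 0.43708248  0.25755281 -0.16374744] 0.052056968212127686
foot top [ 0.59417196 -0.19832439  0.1243812 ] 0.02340390346944332
foot scene [ 0.59844537 -0.19415376  0.17034822] 0.1698722094297409
cap top [ 0.48730917 -0.35719399] 0.02458787150681019
cap scene [ 0.48831965 -0.35312157] 0.3563954830169678
```

```bash
python3 - <<'E'
from h import *
d=pic('top')
g=cv2.cvtColor(d['image'],cv2.COLOR_RGB2GRAY)
f=lambda u,v,z:onz(d,((v+.5)/2.5-.5+130,(u+.5)/2.5-.5+150),z)[:2]
for n,a,b,z in(('holes',(243,215.5),(225,302),.004),('rim ends',(248,193),(220,326),.02),('pegs',(597,91),(609,177),.028),('slab',(591,72),(608,197),.014)):
  A,B=f(*a,z),f(*b,z); e=A-B; print(n,A,B,'mid',(A+B)/2,'yaw',np.arctan2(e[1],e[0]),'len',np.hypot(*e))
print('boss',f(234,257,.026),'stud',f(605,129,.063))
# overlay
S=8;out=[]
for n,P,q in(('tray',TRAY,[.43708,.25755,-.1637]),('foot',FOOT,[.59417,-.19832,.1244]),('cap',CAP,[.4873,-.3572,0])):
  c=proj(d,[q[0],q[1],0])[0].round().astype(int)-32
  im=cv2.resize(d['image'][c[0]:c[0]+64,c[1]:c[1]+64],None,fx=4,fy=4,interpolation=cv2.INTER_CUBIC)[:,:,::-1].copy()
  R=cv2.Rodrigues(np.array([0,0,q[2]]))[0]
  for p in P:
    uv=((proj(d,p@R.T+[q[0],q[1],0])-c+.5)*4-.5)[:,::-1].astype(np.float32)
    cv2.polylines(im,[cv2.convexHull(uv).round().astype(np.int32)],True,(0,0,255),1)
  out.append(im)
cv2.imwrite('pics/ov.png',np.hstack(out))
E
```

```text
holes [0.49072581 0.24867001] [0.38306055 0.26651758] mid [0.43689318 0.2575938 ] yaw -0.1642751717862578 len 0.10913452058703804
rim ends [0.51697999 0.24062656] [0.35363636 0.26810483] mid [0.43530818 0.2543657 ] yaw -0.166663205376468 len 0.16563875378217438
pegs [ 0.64959091 -0.19281053] [ 0.54071206 -0.20565744] mid [ 0.59515149 -0.19923398] yaw 0.11744965456820403 len 0.10963415001696077
slab [ 0.67787066 -0.18814986] [ 0.51777081 -0.20657996] mid [ 0.59782074 -0.19736491] yaw 0.114611781922972 len 0.1611571638013793
boss [0.4370248  0.25348234] stud [ 0.59367245 -0.19533526]Traceback (most recent call last):
  File "<stdin>", line 13, in <module>
cv2.error: OpenCV(4.12.0) /io/opencv/modules/calib3d/src/calibration_base.cpp:151: error: (-210:Unsupported format or combination of formats) The matrices must have 32f or 64f data type in function 'Rodrigues'
```

```bash
cat >> h.py <<'E'
def mv(P,yang,base=None):
    """units for arm_command; yang = world angle of tool y axis (mod pi)"""
    s=r.observe();R=np.array(s['eef_rot']);p=np.array(s['tcp_pos']) if base is None else np.array(base)
    d=R.T@(np.array(P)-p)/.8
    a=np.arctan2(R[1,1],R[0,1]); e=(yang-a+np.pi/2)%np.pi-np.pi/2
    print('t',s['t'],'d',np.round(d,4),'roll',round(-e/np.pi,4),'rows',np.abs(d).max()*.8/.0417)
E
python3 - <<'E'
from h import *
mv([.437,.2575,.10],np.pi/2-.164); mv([.437,.2575,.005],np.pi/2-.164)
E
```

```text
t 1.35 d [-0.4264 -0.2182  0.1483] roll -0.0435 rows 8.180419847154875
t 1.35 d [-0.4264 -0.2182  0.267 ] roll -0.0435 rows 8.180418051654744
```

Emit:
arm_command --rows '[{"dx":-0.4264,"dy":-0.2182,"dz":0.1483,"roll":-0.0435,"fingers":1},{"dx":-0.4264,"dy":-0.2182,"dz":0.1483,"roll":-0.0435,"fingers":1},{"dx":-0.4264,"dy":-0.2182,"dz":0.1483,"roll":-0.0435,"fingers":1},{"dx":-0.4264,"dy":-0.2182,"dz":0.1483,"roll":-0.0435,"fingers":1},{"dx":-0.4264,"dy":-0.2182,"dz":0.1483,"roll":-0.0435,"fingers":1},{"dx":-0.4264,"dy":-0.2182,"dz":0.1483,"roll":-0.0435,"fingers":1},{"dx":-0.4264,"dy":-0.2182,"dz":0.1483,"roll":-0.0435,"fingers":1},{"dx":-0.4264,"dy":-0.2182,"dz":0.1483,"roll":-0.0435,"fingers":1},{"dx":-0.4264,"dy":-0.2182,"dz":0.1483,"roll":-0.0435,"fingers":1},{"dx":-0.4264,"dy":-0.2182,"dz":0.1483,"roll":-0.0435,"fingers":1},{"dx":-0.4264,"dy":-0.2182,"dz":0.1483,"roll":-0.0435,"fingers":1},{"dx":-0.4264,"dy":-0.2182,"dz":0.1483,"roll":-0.0435,"fingers":1},{"dx":-0.4264,"dy":-0.2182,"dz":0.1483,"roll":-0.0435,"fingers":1},{"dx":-0.4264,"dy":-0.2182,"dz":0.1483,"roll":-0.0435,"fingers":1}]'

```text
t: 2.52
tcp_pos: [0.4365, 0.2584, 0.1004]
eef_rot: [[-0.987, 0.162, 0.0], [0.162, 0.987, 0.0], [-0.0, 0.0, -1.0]]
wrist_force: [0.2, 0.2, -0.5]
finger_gap: 0.093
gripper_force: 0.0
```

```bash
python3 - <<'E'
from h import *
mv([.437,.2575,.005],np.pi/2-.164); print(r.observe()['tcp_pos'],r.observe()['wrist_force'])
d=pic('scene','s2.png')
cv2.imwrite('pics/s2c.png',cv2.resize(d['image'][110:290,180:400],None,fx=3,fy=3)[:,:,::-1])
E
```

```text
t 2.5167 d [-0.0008 -0.001   0.1192] roll 0.0003 rows 2.2876414477248304
[0.43647968 0.25835289 0.10039474] [ 0.17847344  0.19475375 -0.48724595]
```

View pics/s2c.png

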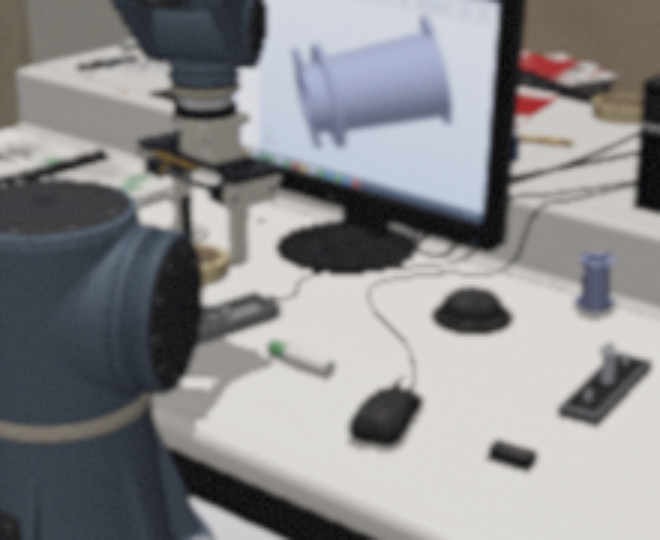

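The gripper hangs open above the tray, with fingers near (185,210) and (240,220) and nothing in its way. I'll descend and grip.

Emit:
arm_command --rows '[{"dx":0,"dy":0,"dz":0.04,"roll":0,"fingers":1},{"dx":0,"dy":0,"dz":0.08,"roll":0,"fingers":1},{"dx":0,"dy":0,"dz":0.105,"roll":0,"fingers":1},{"dx":0,"dy":0,"dz":0.118,"roll":0,"fingers":1},{"dx":0,"dy":0,"dz":0.118,"roll":0,"fingers":1},{"dx":0,"dy":0,"dz":0.118,"roll":0,"fingers":0.5},{"dx":0,"dy":0,"dz":0.118,"roll":0,"fingers":0.5},{"dx":0,"dy":0,"dz":0.118,"roll":0,"fingers":0.5},{"dx":0,"dy":0,"dz":0.118,"roll":0,"fingers":0.5},{"dx":0,"dy":0,"dz":0.118,"roll":0,"fingers":0.5},{"dx":0,"dy":0,"dz":0.118,"roll":0,"fingers":0.5},{"dx":0,"dy":0,"dz":0.118,"roll":0,"fingers":0.5}]'

```text
t: 3.57
tcp_pos: [0.4374, 0.2578, 0.0061]
eef_rot: [[-0.987, 0.164, 0.001], [0.164, 0.987, 0.001], [-0.001, 0.001, -1.0]]
wrist_force: [-0.6, 1.3, 4.1]
finger_gap: 0.054
gripper_force: 30.0
```

Emit:
arm_command --rows '[{"dx":0,"dy":0,"dz":-0.02,"roll":0,"fingers":0.5},{"dx":0,"dy":0,"dz":-0.06,"roll":0,"fingers":0.5},{"dx":0,"dy":0,"dz":-0.1,"roll":0,"fingers":0.5},{"dx":0,"dy":0,"dz":-0.14,"roll":0,"fingers":0.5},{"dx":0,"dy":0,"dz":-0.17,"roll":0,"fingers":0.5},{"dx":0,"dy":0,"dz":-0.17,"roll":0,"fingers":0.5},{"dx":0,"dy":0,"dz":-0.17,"roll":0,"fingers":0.5}]'

```text
t: 4.15
tcp_pos: [0.4373, 0.2576, 0.1422]
eef_rot: [[-0.987, 0.163, 0.002], [0.163, 0.987, 0.001], [-0.001, 0.001, -1.0]]
wrist_force: [0.4, -0.2, -3.7]
finger_gap: 0.0536
gripper_force: 30.0
```

```bash
python3 - <<'E'
from h import *
mv([.5945,-.1985,.142],np.pi/2+.122)
E
```

```text
t 4.15 d [-2.871e-01 -5.303e-01  1.000e-04] roll -0.0911 rows 10.174247233973759
```

Emit:
arm_command --rows '[{"dx":-0.009,"dy":-0.0166,"dz":0,"roll":-0.003,"fingers":0.5},{"dx":-0.0269,"dy":-0.0497,"dz":0,"roll":-0.0085,"fingers":0.5},{"dx":-0.0479,"dy":-0.0884,"dz":0,"roll":-0.0152,"fingers":0.5},{"dx":-0.0689,"dy":-0.1273,"dz":0,"roll":-0.022,"fingers":0.5},{"dx":-0.09,"dy":-0.166,"dz":0,"roll":-0.0285,"fingers":0.5},{"dx":-0.111,"dy":-0.205,"dz":0,"roll":-0.035,"fingers":0.5},{"dx":-0.132,"dy":-0.2438,"dz":0,"roll":-0.042,"fingers":0.5},{"dx":-0.153,"dy":-0.2826,"dz":0,"roll":-0.0485,"fingers":0.5},{"dx":-0.174,"dy":-0.3214,"dz":0,"roll":-0.055,"fingers":0.5},{"dx":-0.195,"dy":-0.36,"dz":0,"roll":-0.062,"fingers":0.5},{"dx":-0.216,"dy":-0.399,"dz":0,"roll":-0.0685,"fingers":0.5},{"dx":-0.237,"dy":-0.4378,"dz":0,"roll":-0.0752,"fingers":0.5},{"dx":-0.258,"dy":-0.4766,"dz":0,"roll":-0.082,"fingers":0.5},{"dx":-0.275,"dy":-0.508,"dz":0,"roll":-0.0873,"fingers":0.5},{"dx":-0.2871,"dy":-0.5303,"dz":0,"roll":-0.0911,"fingers":0.5},{"dx":-0.2871,"dy":-0.5303,"dz":0,"roll":-0.0911,"fingers":0.5},{"dx":-0.2871,"dy":-0.5303,"dz":0,"roll":-0.0911,"fingers":0.5},{"dx":-0.2871,"dy":-0.5303,"dz":0,"roll":-0.0911,"fingers":0.5}]'

```text
t: 5.65
tcp_pos: [0.5934, -0.1976, 0.14]
eef_rot: [[-0.993, -0.122, -0.003], [-0.122, 0.993, 0.001], [0.002, 0.002, -1.0]]
wrist_force: [-0.7, -0.4, -1.1]
finger_gap: 0.0536
gripper_force: 30.0
```

```bash
python3 - <<'E'
from h import *
mv([.5945,-.1985,.142],np.pi/2+.122)
s=r.observe()
d=pic('scene');e=pic('top','t3f.png')
a=cv2.resize(d['image'][170:270,320:460],(560,400),interpolation=cv2.INTER_CUBIC)
cv2.imwrite('pics/s3.png',a[:,:,::-1])
cv2.imwrite('pics/t3.png',cv2.resize(e['image'][120:240,330:450],(480,480),interpolation=cv2.INTER_CUBIC)[:,:,::-1])
E
```

```text
t 5.65 d [-0.0013 -0.0013 -0.0025] roll -0.0 rows 0.04835217386607376
```

View pics/s3.png

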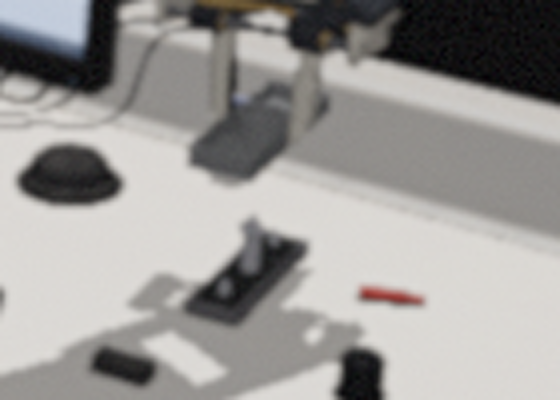

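View pics/t3.png

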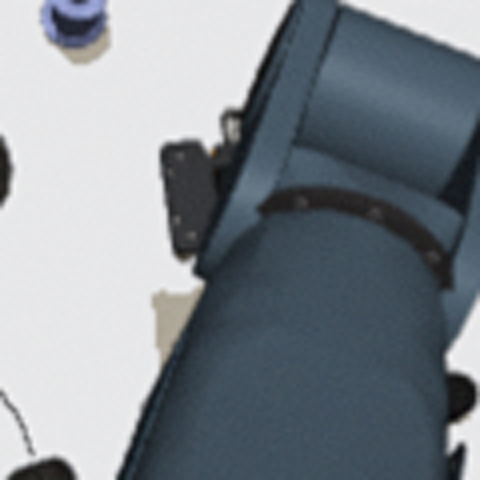

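The tray is held level over the foot: (240,135) against the foot at (250,280) in the scene crop. In the top view the arm hides both. I'll descend to just above the pegs.

Emit:
arm_command --rows '[{"dx":-0.0008,"dy":-0.0008,"dz":0.02,"roll":0,"fingers":0.5},{"dx":-0.0008,"dy":-0.0008,"dz":0.045,"roll":0,"fingers":0.5},{"dx":-0.0008,"dy":-0.0008,"dz":0.07,"roll":0,"fingers":0.5},{"dx":-0.0008,"dy":-0.0008,"dz":0.095,"roll":0,"fingers":0.5},{"dx":-0.0008,"dy":-0.0008,"dz":0.115,"roll":0,"fingers":0.5},{"dx":-0.0008,"dy":-0.0008,"dz":0.125,"roll":0,"fingers":0.5},{"dx":-0.0008,"dy":-0.0008,"dz":0.125,"roll":0,"fingers":0.5},{"dx":-0.0008,"dy":-0.0008,"dz":0.125,"roll":0,"fingers":0.5},{"dx":-0.0008,"dy":-0.0008,"dz":0.125,"roll":0,"fingers":0.5},{"dx":-0.0008,"dy":-0.0008,"dz":0.125,"roll":0,"fingers":0.5}]'

```text
t: 6.58
tcp_pos: [0.5952, -0.1989, 0.0425]
eef_rot: [[-0.993, -0.122, 0.001], [-0.122, 0.993, -0.0], [-0.001, -0.0, -1.0]]
wrist_force: [0.5, 2.7, -0.4]
finger_gap: 0.0534
gripper_force: 30.0
```

```bash
python3 - <<'E'
from h import *
for i in range(3):
  d=pic('scene');s=r.observe();print(s['t'],np.round(s['tcp_pos'],4),s['wrist_force'])
mv([.5945,-.1985,.038],np.pi/2+.122)
im=cv2.resize(d['image'][180:260,340:440],(600,480),interpolation=cv2.INTER_CUBIC)[:,:,::-1].copy()
p=np.array(s['tcp_pos'])-[0,0,.006]
for q,P,z,c in(([.5945,-.1985,.122],FOOT,0,(0,0,255)),([p[0],p[1],.122],TRAY,p[2],(0,255,0))):
  R=cv2.Rodrigues(np.array([0,0,q[2]],float))[0]
  uv=((proj(d,P[0]@R.T+[q[0],q[1],z])-[180,340]+.5)*6-.5)[:,::-1].astype(np.float32)
  cv2.polylines(im,[cv2.convexHull(uv).round().astype(np.int32)],True,c,1)
cv2.imwrite('pics/s4.png',im)
E
```

```text
6.6333 [ 0.5952 -0.1989  0.0425] [ 0.53228981  2.89552406 -1.49857975]
6.6833 [ 0.5952 -0.199   0.0424] [ 0.34422688  3.05346167 -1.03439952]
6.7333 [ 0.5952 -0.199   0.0423] [ 0.45458738  2.91163104 -0.10548544]
t 6.7333 d [0.0008 0.0007 0.0053] roll 0.0 rows 0.10237676933135302
```

View pics/s4.png

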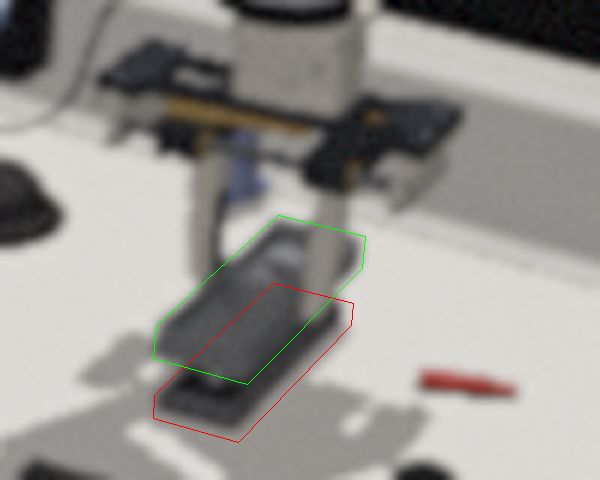

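In the overlay the tray sits just above the pegs, roughly aligned. The +2.9 N sideways force suggests the stud's balls touch the hole, so the tray should shift about 2 mm in +y.

Emit:
arm_command --rows '[{"dx":0,"dy":0.001,"dz":0,"roll":0,"fingers":0.5},{"dx":0,"dy":0.002,"dz":0,"roll":0,"fingers":0.5},{"dx":0,"dy":0.003,"dz":0,"roll":0,"fingers":0.5},{"dx":0,"dy":0.003,"dz":0,"roll":0,"fingers":0.5},{"dx":0,"dy":0.003,"dz":0,"roll":0,"fingers":0.5},{"dx":0,"dy":0.003,"dz":0,"roll":0,"fingers":0.5}]'

```text
t: 7.23
tcp_pos: [0.5947, -0.1968, 0.0416]
eef_rot: [[-0.993, -0.122, 0.0], [-0.122, 0.993, -0.0], [-0.0, -0.0, -1.0]]
wrist_force: [1.1, -0.0, -1.5]
finger_gap: 0.0536
gripper_force: 30.0
```

Emit:
arm_command --rows '[{"dx":0,"dy":0.001,"dz":0.003,"roll":0,"fingers":0.5},{"dx":0,"dy":0.001,"dz":0.006,"roll":0,"fingers":0.5},{"dx":0,"dy":0.001,"dz":0.009,"roll":0,"fingers":0.5},{"dx":0,"dy":0.001,"dz":0.012,"roll":0,"fingers":0.5},{"dx":0,"dy":0.001,"dz":0.012,"roll":0,"fingers":0.5},{"dx":0,"dy":0.001,"dz":0.012,"roll":0,"fingers":0.5},{"dx":0,"dy":0.001,"dz":0.012,"roll":0,"fingers":0.5},{"dx":0,"dy":0.001,"dz":0.012,"roll":0,"fingers":0.5}]'

```text
t: 7.9
tcp_pos: [0.5946, -0.1959, 0.032]
eef_rot: [[-0.993, -0.122, -0.0], [-0.122, 0.993, 0.0], [0.0, 0.0, -1.0]]
wrist_force: [1.0, 0.1, -1.3]
finger_gap: 0.0538
gripper_force: 30.0
```

Emit:
arm_command --rows '[{"dx":0,"dy":0,"dz":0.003,"roll":0,"fingers":0.5},{"dx":0,"dy":0,"dz":0.006,"roll":0,"fingers":0.5},{"dx":0,"dy":0,"dz":0.009,"roll":0,"fingers":0.5},{"dx":0,"dy":0,"dz":0.012,"roll":0,"fingers":0.5},{"dx":0,"dy":0,"dz":0.013,"roll":0,"fingers":0.5},{"dx":0,"dy":0,"dz":0.013,"roll":0,"fingers":0.5},{"dx":0,"dy":0,"dz":0.013,"roll":0,"fingers":0.5},{"dx":0,"dy":0,"dz":0.013,"roll":0,"fingers":0.5}]'

```text
t: 8.57
tcp_pos: [0.5956, -0.196, 0.0218]
eef_rot: [[-0.993, -0.122, 0.002], [-0.122, 0.993, -0.001], [-0.002, -0.001, -1.0]]
wrist_force: [5.8, 0.9, -0.6]
finger_gap: 0.0536
gripper_force: 30.0
```

Emit:
arm_command --rows '[{"dx":-0.0015,"dy":0,"dz":0,"roll":0,"fingers":0.5},{"dx":-0.002,"dy":0,"dz":0,"roll":0,"fingers":0.5},{"dx":-0.002,"dy":0,"dz":0.001,"roll":0,"fingers":0.5},{"dx":-0.002,"dy":0,"dz":0.002,"roll":0,"fingers":0.5},{"dx":-0.002,"dy":0,"dz":0.003,"roll":0,"fingers":0.5},{"dx":-0.002,"dy":0,"dz":0.003,"roll":0,"fingers":0.5},{"dx":-0.002,"dy":0,"dz":0.003,"roll":0,"fingers":0.5}]'

```text
t: 9.15
tcp_pos: [0.5959, -0.1957, 0.0201]
eef_rot: [[-0.993, -0.122, -0.001], [-0.122, 0.993, 0.0], [0.001, 0.0, -1.0]]
wrist_force: [-3.6, 1.5, 11.2]
finger_gap: 0.0539
gripper_force: 30.0
```

Upward force of 11 N at TCP z 20.1 mm, so the underside is at 14 mm: seated. I'll release and rise.

Emit:
arm_command --rows '[{"dx":0,"dy":0,"dz":0,"roll":0,"fingers":1},{"dx":0,"dy":0,"dz":0,"roll":0,"fingers":1},{"dx":0,"dy":0,"dz":0,"roll":0,"fingers":1},{"dx":0,"dy":0,"dz":0,"roll":0,"fingers":1},{"dx":0,"dy":0,"dz":0,"roll":0,"fingers":1},{"dx":0,"dy":0,"dz":0,"roll":0,"fingers":1},{"dx":0,"dy":0,"dz":-0.04,"roll":0,"fingers":1},{"dx":0,"dy":0,"dz":-0.08,"roll":0,"fingers":1},{"dx":0,"dy":0,"dz":-0.12,"roll":0,"fingers":1},{"dx":0,"dy":0,"dz":-0.15,"roll":0,"fingers":1},{"dx":0,"dy":0,"dz":-0.15,"roll":0,"fingers":1},{"dx":0,"dy":0,"dz":-0.15,"roll":0,"fingers":1}]'

```text
t: 10.15
tcp_pos: [0.5967, -0.196, 0.1403]
eef_rot: [[-0.993, -0.122, 0.002], [-0.122, 0.993, -0.001], [-0.002, -0.001, -1.0]]
wrist_force: [-0.9, -0.1, -0.6]
finger_gap: 0.093
gripper_force: 0.0
```

```bash
python3 - <<'E'
from h import *
d=pic('scene')
cv2.imwrite('pics/s5.png',cv2.resize(d['image'][190:290,340:440],(600,600),interpolation=cv2.INTER_CUBIC)[:,:,::-1])
mv([.4878,-.356,.14],np.pi/2+.0);print(r.observe()['joints'])
E
```

```text
t 10.2 d [ 0.1586 -0.1825 -0.0014] roll 0.0389 rows 3.500635708492877
[-3.91394026e-01  5.74507903e-01  1.51202383e+00 -1.89200607e-05
  1.05520082e+00 -2.08426334e+00]
```

View pics/s5.png

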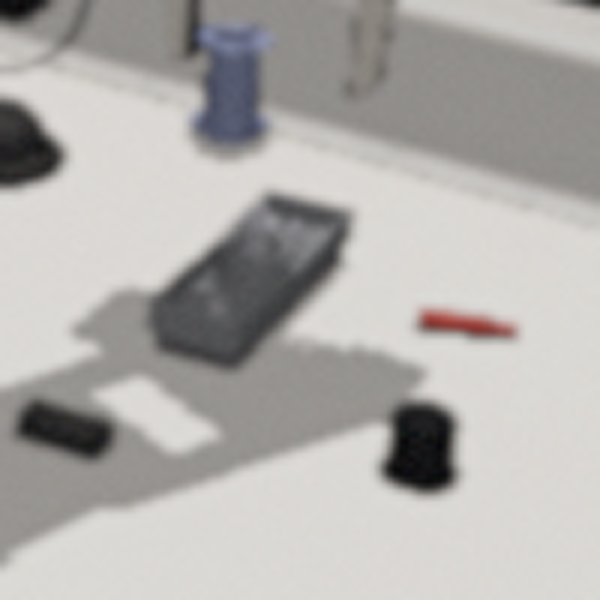

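The tray sits level on the foot at (250,280), and the cap stands untouched at (420,445). I'll go over the cap with the same yaw, correcting for the camera offset learned from the seated tray.

```bash
python3 - <<'E'
from h import *
mv([.488,-.355,.11],np.pi/2+.122)
E
```

```text
t 10.2 d [ 0.1582 -0.1813  0.0361] roll 0.0 rows 3.4774565776367083
```

Emit:
arm_command --rows '[{"dx":0.02,"dy":-0.023,"dz":0.004,"roll":0,"fingers":1},{"dx":0.05,"dy":-0.057,"dz":0.011,"roll":0,"fingers":1},{"dx":0.08,"dy":-0.0917,"dz":0.018,"roll":0,"fingers":1},{"dx":0.11,"dy":-0.126,"dz":0.025,"roll":0,"fingers":1},{"dx":0.14,"dy":-0.16,"dz":0.032,"roll":0,"fingers":1},{"dx":0.1582,"dy":-0.1813,"dz":0.0361,"roll":0,"fingers":1},{"dx":0.1582,"dy":-0.1813,"dz":0.0361,"roll":0,"fingers":1},{"dx":0.1582,"dy":-0.1813,"dz":0.0361,"roll":0,"fingers":1},{"dx":0.1582,"dy":-0.1813,"dz":0.0361,"roll":0,"fingers":1},{"dx":0.1582,"dy":-0.1813,"dz":0.0361,"roll":0,"fingers":1}]'

```text
t: 11.03
tcp_pos: [0.4887, -0.3541, 0.1098]
eef_rot: [[-0.992, -0.123, -0.001], [-0.123, 0.992, 0.001], [0.0, 0.001, -1.0]]
wrist_force: [-0.4, -0.2, -0.3]
finger_gap: 0.0931
gripper_force: 0.0
```

```bash
python3 - <<'E'
from h import *
mv([.488,-.355,.009],np.pi/2+.122);pic('top');mv([.488,-.355,.009],np.pi/2+.122)
E
```

```text
t 11.0333 d [ 0.0009 -0.0011  0.1261] roll 0.0004 rows 2.418377471437458
t 11.0833 d [ 0.0011 -0.0011  0.1263] roll 0.0005 rows 2.4233555007059233
```

Emit:
arm_command --rows '[{"dx":0.0005,"dy":-0.0008,"dz":0.03,"roll":0,"fingers":1},{"dx":0.0005,"dy":-0.0008,"dz":0.065,"roll":0,"fingers":1},{"dx":0.0005,"dy":-0.0008,"dz":0.1,"roll":0,"fingers":1},{"dx":0.0005,"dy":-0.0008,"dz":0.12,"roll":0,"fingers":1},{"dx":0.0005,"dy":-0.0008,"dz":0.126,"roll":0,"fingers":1},{"dx":0.0005,"dy":-0.0008,"dz":0.126,"roll":0,"fingers":1},{"dx":0.0005,"dy":-0.0008,"dz":0.126,"roll":0,"fingers":1},{"dx":0.0005,"dy":-0.0008,"dz":0.126,"roll":0,"fingers":0.25},{"dx":0.0005,"dy":-0.0008,"dz":0.126,"roll":0,"fingers":0.25},{"dx":0.0005,"dy":-0.0008,"dz":0.126,"roll":0,"fingers":0.25},{"dx":0.0005,"dy":-0.0008,"dz":0.126,"roll":0,"fingers":0.25},{"dx":0.0005,"dy":-0.0008,"dz":0.126,"roll":0,"fingers":0.25},{"dx":0.0005,"dy":-0.0008,"dz":0.126,"roll":0,"fingers":0.25},{"dx":0.0005,"dy":-0.0008,"dz":0.126,"roll":0,"fingers":0.25},{"dx":0.0005,"dy":-0.0008,"dz":0.126,"roll":0,"fingers":0.25},{"dx":0.0005,"dy":-0.0008,"dz":0.126,"roll":0,"fingers":0.25}]'

```text
t: 12.42
tcp_pos: [0.4879, -0.3558, 0.0095]
eef_rot: [[-0.993, -0.122, -0.0], [-0.122, 0.993, 0.0], [0.0, 0.0, -1.0]]
wrist_force: [1.2, -0.1, 0.4]
finger_gap: 0.0377
gripper_force: 0.0
```

Emit:
arm_command --rows '[{"dx":0,"dy":0,"dz":0,"roll":0,"fingers":0.2},{"dx":0,"dy":0,"dz":0,"roll":0,"fingers":0.2},{"dx":0,"dy":0,"dz":0,"roll":0,"fingers":0.2},{"dx":0,"dy":0,"dz":0,"roll":0,"fingers":0.2}]'

```text
t: 12.75
tcp_pos: [0.4879, -0.3558, 0.0095]
eef_rot: [[-0.993, -0.122, -0.0], [-0.122, 0.993, 0.0], [0.0, 0.0, -1.0]]
wrist_force: [0.4, 0.1, 0.6]
finger_gap: 0.0338
gripper_force: 30.0
```

Gripped (34 mm, 30 N). I'll lift to TCP z ≈ 0.12.

Emit:
arm_command --rows '[{"dx":0,"dy":0,"dz":-0.02,"roll":0,"fingers":0.2},{"dx":0,"dy":0,"dz":-0.05,"roll":0,"fingers":0.2},{"dx":0,"dy":0,"dz":-0.085,"roll":0,"fingers":0.2},{"dx":0,"dy":0,"dz":-0.12,"roll":0,"fingers":0.2},{"dx":0,"dy":0,"dz":-0.14,"roll":0,"fingers":0.2},{"dx":0,"dy":0,"dz":-0.14,"roll":0,"fingers":0.2},{"dx":0,"dy":0,"dz":-0.14,"roll":0,"fingers":0.2}]'

```text
t: 13.33
tcp_pos: [0.488, -0.3559, 0.1217]
eef_rot: [[-0.993, -0.122, 0.001], [-0.122, 0.993, -0.001], [-0.001, -0.001, -1.0]]
wrist_force: [-0.7, 0.7, -0.5]
finger_gap: 0.0337
gripper_force: 30.0
```

```bash
python3 - <<'E'
from h import *
d=pic('top');x,m=fit(d,FOOT,[.596,-.197,.12]) if 0 else (0,0)
dd=pic('scene');s=r.observe();print(s['tcp_pos'],s['finger_gap'])
mv([.5955,-.196,.122],np.pi/2+.122)
try: print(fit(d,[box(.17,.054,.02)],[.595,-.197,.12],z=.014))
except Exception as e: print(e)
for c in('top','scene'):print([(x['point'],x['conf']) for x in r.landmark_of(c,'stud_tip')[:2]])
L=r.landmark_of('top','stud_tip')
if L: print(onz(d,L[0]['point'],.063))
a=cv2.resize(d['image'][150:210,350:430],(400,300),interpolation=cv2.INTER_CUBIC);b=cv2.resize(dd['image'][200:280,360:460],(400,320),interpolation=cv2.INTER_CUBIC)
cv2.imwrite('pics/m6.png',np.vstack([a,b])[:,:,::-1])
E
```

```text
[ 0.48732167 -0.35529888  0.12005267] 0.03380885619087266
t 13.4333 d [-0.1585  0.1812 -0.0024] roll 0.0 rows 3.4760221767879926
(array([ 0.59485553, -0.19763267,  0.12208995]), np.float64(0.0026193491648882627))
[([179.4, 394.3], 0.46)]
[([227.3, 382.2], 0.64), ([241.6, 378.0], 0.41)]
[ 0.5996171  -0.20329249  0.063     ]
```

View pics/m6.png

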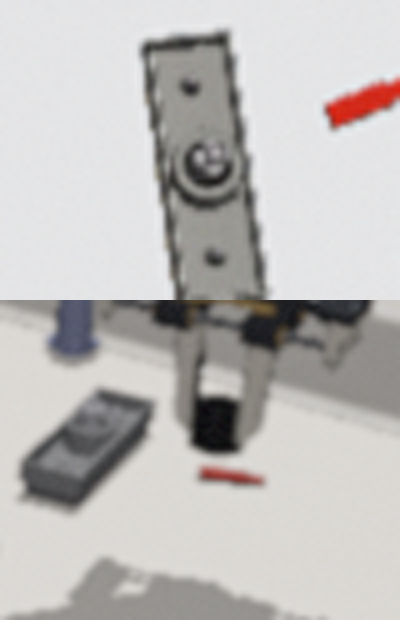

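The tray is seated with pegs visible in both holes (190,88) and (215,258), and the stud is in the boss at (210,160). The cap is held upright in the fingers. I'll move over the stud.

Emit:
arm_command --rows '[{"dx":-0.02,"dy":0.023,"dz":0,"roll":0,"fingers":0.2},{"dx":-0.05,"dy":0.057,"dz":0,"roll":0,"fingers":0.2},{"dx":-0.08,"dy":0.0915,"dz":0,"roll":0,"fingers":0.2},{"dx":-0.11,"dy":0.1255,"dz":0,"roll":0,"fingers":0.2},{"dx":-0.14,"dy":0.16,"dz":0,"roll":0,"fingers":0.2},{"dx":-0.158,"dy":0.181,"dz":0,"roll":0,"fingers":0.2},{"dx":-0.158,"dy":0.181,"dz":0,"roll":0,"fingers":0.2},{"dx":-0.158,"dy":0.181,"dz":0,"roll":0,"fingers":0.2},{"dx":-0.158,"dy":0.181,"dz":0,"roll":0,"fingers":0.2},{"dx":-0.158,"dy":0.181,"dz":0,"roll":0,"fingers":0.2},{"dx":-0.158,"dy":0.181,"dz":0,"roll":0,"fingers":0.2},{"dx":-0.158,"dy":0.181,"dz":0,"roll":0,"fingers":0.2}]'

```text
t: 14.58
tcp_pos: [0.5954, -0.1975, 0.1215]
eef_rot: [[-0.993, -0.121, -0.0], [-0.121, 0.993, -0.0], [0.0, -0.0, -1.0]]
wrist_force: [-0.6, -0.8, -0.3]
finger_gap: 0.0331
gripper_force: 30.0
```

```bash
python3 - <<'E'
from h import *
mv([.5953,-.196,.072],np.pi/2+.122);pic('top');mv([.5953,-.196,.072],np.pi/2+.122)
E
```

```text
t 14.5833 d [-0.0002  0.0019  0.0619] roll -0.0004 rows 1.1874732751899115
t 14.6333 d [-0.      0.0017  0.0619] roll -0.0003 rows 1.1880123557173918
```

Emit:
arm_command --rows '[{"dx":0,"dy":0.0015,"dz":0.015,"roll":0,"fingers":0.2},{"dx":0,"dy":0.0015,"dz":0.03,"roll":0,"fingers":0.2},{"dx":0,"dy":0.0015,"dz":0.045,"roll":0,"fingers":0.2},{"dx":0,"dy":0.0015,"dz":0.055,"roll":0,"fingers":0.2},{"dx":0,"dy":0.0015,"dz":0.06,"roll":0,"fingers":0.2},{"dx":0,"dy":0.0015,"dz":0.064,"roll":0,"fingers":0.2},{"dx":0,"dy":0.0015,"dz":0.067,"roll":0,"fingers":0.2},{"dx":0,"dy":0.0015,"dz":0.067,"roll":0,"fingers":0.2},{"dx":0,"dy":0.0015,"dz":0.067,"roll":0,"fingers":0.2},{"dx":0,"dy":0.0015,"dz":0.067,"roll":0,"fingers":0.2}]'

```text
t: 15.47
tcp_pos: [0.5958, -0.1956, 0.0684]
eef_rot: [[-0.993, -0.122, 0.001], [-0.122, 0.993, -0.0], [-0.001, -0.0, -1.0]]
wrist_force: [0.6, -0.5, -0.7]
finger_gap: 0.0337
gripper_force: 30.0
```

Emit:
arm_command --rows '[{"dx":0,"dy":0,"dz":0.001,"roll":0,"fingers":0.2},{"dx":0,"dy":0,"dz":0.002,"roll":0,"fingers":0.2},{"dx":0,"dy":0,"dz":0.003,"roll":0,"fingers":0.2},{"dx":0,"dy":0,"dz":0.0035,"roll":0,"fingers":0.2},{"dx":0,"dy":0,"dz":0.0035,"roll":0,"fingers":0.2},{"dx":0,"dy":0,"dz":0.0035,"roll":0,"fingers":0.2}]'

```text
t: 15.97
tcp_pos: [0.5957, -0.1955, 0.0652]
eef_rot: [[-0.993, -0.122, 0.0], [-0.122, 0.993, -0.0], [-0.0, -0.0, -1.0]]
wrist_force: [0.3, -0.4, -0.2]
finger_gap: 0.0337
gripper_force: 30.0
```

Emit:
arm_command --rows '[{"dx":0,"dy":0,"dz":0.0015,"roll":0,"fingers":0.2},{"dx":0,"dy":0,"dz":0.003,"roll":0,"fingers":0.2},{"dx":0,"dy":0,"dz":0.0045,"roll":0,"fingers":0.2},{"dx":0,"dy":0,"dz":0.006,"roll":0,"fingers":0.2},{"dx":0,"dy":0,"dz":0.006,"roll":0,"fingers":0.2}]'

```text
t: 16.38
tcp_pos: [0.5972, -0.196, 0.0621]
eef_rot: [[-0.993, -0.122, 0.004], [-0.122, 0.993, -0.001], [-0.004, -0.002, -1.0]]
wrist_force: [1.5, 1.2, 9.6]
finger_gap: 0.0336
gripper_force: 30.0
```

Emit:
arm_command --rows '[{"dx":0,"dy":0,"dz":0.002,"roll":0,"fingers":0.2},{"dx":0,"dy":0,"dz":0.004,"roll":0,"fingers":0.2},{"dx":0,"dy":0,"dz":0.006,"roll":0,"fingers":0.2},{"dx":0,"dy":0,"dz":0.008,"roll":0,"fingers":0.2},{"dx":0,"dy":0,"dz":0.008,"roll":0,"fingers":0.2}]'

```text
t: 16.8
tcp_pos: [0.596, -0.1956, 0.0535]
eef_rot: [[-0.993, -0.122, 0.001], [-0.122, 0.993, -0.0], [-0.001, -0.0, -1.0]]
wrist_force: [5.5, -0.9, -8.7]
finger_gap: 0.0338
gripper_force: 30.0
```

The catch has passed: the force flipped to −8.7 N, pulling down. I'll press on to the seat.

Emit:
arm_command --rows '[{"dx":0,"dy":0,"dz":0.002,"roll":0,"fingers":0.2},{"dx":0,"dy":0,"dz":0.004,"roll":0,"fingers":0.2},{"dx":0,"dy":0,"dz":0.006,"roll":0,"fingers":0.2},{"dx":0,"dy":0,"dz":0.007,"roll":0,"fingers":0.2},{"dx":0,"dy":0,"dz":0.007,"roll":0,"fingers":0.2},{"dx":0,"dy":0,"dz":0.007,"roll":0,"fingers":0.2}]'

```text
t: 17.3
tcp_pos: [0.5955, -0.1955, 0.0494]
eef_rot: [[-0.993, -0.122, -0.0], [-0.122, 0.993, 0.0], [0.0, 0.0, -1.0]]
wrist_force: [-3.2, 1.8, 11.0]
finger_gap: 0.0334
gripper_force: 30.0
```

Home (TCP 49.4 mm, matching the expected 49.5) with 11 N. I'll press more firmly.

Emit:
arm_command --rows '[{"dx":0,"dy":0,"dz":0.001,"roll":0,"fingers":0.2},{"dx":0,"dy":0,"dz":0.002,"roll":0,"fingers":0.2},{"dx":0,"dy":0,"dz":0.003,"roll":0,"fingers":0.2},{"dx":0,"dy":0,"dz":0.003,"roll":0,"fingers":0.2},{"dx":0,"dy":0,"dz":0.003,"roll":0,"fingers":0.2},{"dx":0,"dy":0,"dz":0.003,"roll":0,"fingers":0.2}]'

```text
t: 17.8
tcp_pos: [0.5956, -0.1954, 0.0492]
eef_rot: [[-0.993, -0.122, 0.0], [-0.122, 0.993, -0.0], [-0.0, -0.0, -1.0]]
wrist_force: [-13.5, 5.8, 34.6]
finger_gap: 0.0337
gripper_force: 30.0
```

Emit:
arm_command --rows '[{"dx":0,"dy":0,"dz":0,"roll":0,"fingers":0.2},{"dx":0,"dy":0,"dz":0,"roll":0,"fingers":0.2},{"dx":0,"dy":0,"dz":0,"roll":0,"fingers":0.2},{"dx":0,"dy":0,"dz":0,"roll":0,"fingers":0.2},{"dx":0,"dy":0,"dz":0,"roll":0,"fingers":0.2},{"dx":0,"dy":0,"dz":0,"roll":0,"fingers":0.2}]'

```text
t: 18.3
tcp_pos: [0.5956, -0.1955, 0.0493]
eef_rot: [[-0.993, -0.122, 0.0], [-0.122, 0.993, -0.0], [-0.0, -0.0, -1.0]]
wrist_force: [-12.5, 4.9, 33.6]
finger_gap: 0.0341
gripper_force: 30.0
```

```bash
python3 - <<'E'
from h import *
d=pic('scene');s=r.observe();print(s['t'],s['tcp_pos'],s['wrist_force'])
cv2.imwrite('pics/s7.png',cv2.resize(d['image'][170:270,330:450],(720,600),interpolation=cv2.INTER_CUBIC)[:,:,::-1])
E
```

```text
18.35 [ 0.5956017  -0.19546872  0.04925207] [-13.50480285   5.34843574  34.95860284]
```

View pics/s7.png

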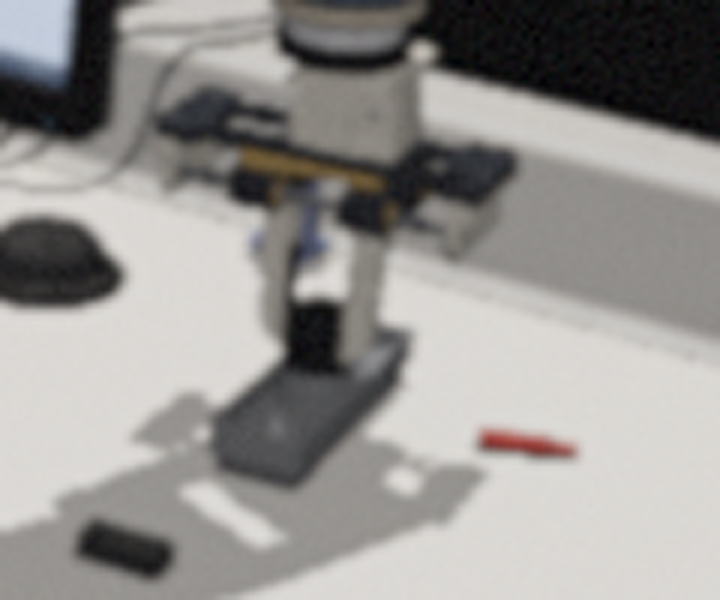

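The cap, at (315,335), is down on the boss between the fingers. The tray is level and the press holds steady at about 34 N, so I'm handing in.

```bash
python3 -c "
from plant import r
print(r.job_done())"
```

```text
the job is handed in; nothing more can be done
None
```

The desk caddy is assembled and handed in: the tray is fully down on the foot with both pegs in its holes, and the cap is snapped flush on the boss with the gripper still pressing it at about 34 N; the hand-in returned no verdict.

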